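# Hold the cast lever level over its two-pin fixture

## Task

Pick up the dark green cast lever from its wooden rest by the yellow band at its balance point (lift it clear, level, before carrying it) and bring it over the grey two-pin fixture without tipping it or touching the fixture with it. Finish while still holding it by that band, level and still, about 30 mm above the tops of the pins, its large hole straight over the thick brass pin and its small hole straight over the thin steel pin. Leave the other things on the bench where they are.

Things in the scene. Friction and masses are not known exactly. Their poses are not given: they have to be found in the camera images.
- lever: Dark green cast-iron lever, 198 mm long, 0.5-0.8 kg, heavy at one end, on two wooden blocks. Origin: on its underside plane, below its centre of mass; x along it to the small end, z up. Bosses, z 0 to 34 mm: large (48 mm dia.) at x = -50.5 mm, small (28 mm) at x = 109.5 mm. Straight bar between: 14 mm wide (y), z 8 to 26 mm; grasp across its width. Yellow band round it, 16 mm wide, at x = 0.
- lever_balance (a point): Balance point of the lever: middle of the yellow band, in the middle of the bar, 17 mm above the lever's underside.
- lever_big_hole (a point): Centre of the large hole (20 mm through hole in the large boss), on the lever's underside.
- lever_small_hole (a point): Centre of the small hole (13 mm through hole in the small boss), on the lever's underside.
- rest: Fixed wooden rest: base 230 x 60 mm, 12 mm thick, with two blocks, tops 30 mm above the bench: 42 x 50 mm under the large boss, 30 x 30 mm under the small one. Between the blocks there is 26 mm of free space below the bar. Origin on the bench, below the lever's origin to within 6 mm; x towards the small-end block.
- fixture: Fixed grey fixture: base 250 x 90 mm, 20 mm thick, two upright pins with tops 55 mm above the bench, and at y = 33 mm a dark clamp block with a red lever, up to 40 mm high. Origin on the bench, right below the lever's origin when the lever is aligned; x from the thick pin (x = -50.5 mm) to the thin pin (x = 109.5 mm), as the aligned lever's x.
- thick_pin (a point): Centre of the top of the thick brass pin (18 mm diameter), 55 mm above the bench.
- thin_pin (a point): Centre of the top of the thin steel pin (10 mm diameter), 55 mm above the bench.
- driver: Bystander: orange and black cordless screwdriver lying on the bench, 220 mm long in x (from -103 to +120 mm), 46 mm wide, 50 mm high, in the middle of the bench. Origin: underside.
- caliper: Bystander: flat steel caliper with a black display, 230 mm long, 11 mm high, near left. Origin: underside of the beam's middle.
- jar: Bystander: closed glass jar, 64 mm diameter, 85 mm high, at the back. Origin: centre of underside.
- glue: Bystander: white glue bottle with red cap, 56 mm diameter, 150 mm high, at the back. Origin: centre of underside.
- tape: Bystander: blue tape roll lying flat, 100 mm diameter, 25 mm high, back right. Origin: centre of underside.
- wrench: Bystander: steel wrench lying on the bench, near right. Origin: underside.
There are look-alikes about, which are no part of the job. Leave any purple look-alike of the lever alone.

How it is judged:
On the way:
1. the lever is lifted clear of the rest, level, held at its balance band (height (world z) of lever above 0.06 m and angle between lever's own z axis and vertical below 0.14 rad and x of the grasp point in the frame of lever between -0.018 and 0.018 m and contact force between the fingers and lever above 2 N and contact force between lever and rest below 0.2 N), for 0.2 s.
At the end, for the whole second after the job is handed in: The gripper still holds the lever within 18 mm of its balance point along the bar; the lever is within 5 degrees of level and still, each hole within 10 mm of being straight over its own pin (large over thick), its underside 12 to 55 mm above the pin tops, nothing but the fingers carrying it (x of the grasp point in the frame of lever between -0.018 and 0.018 m and contact force between the fingers and lever above 2 N and angle between lever's own z axis and vertical below 0.09 rad and horizontal distance between lever_big_hole and thick_pin below 0.01 m and horizontal distance between lever_small_hole and thin_pin below 0.01 m and z of lever_big_hole in the frame of thick_pin between 0.012 and 0.055 m and z of lever_small_hole in the frame of thin_pin between 0.012 and 0.055 m and contact force between lever and fixture below 0.2 N and contact force between lever and rest below 0.2 N and linear speed of lever below 0.02 m/s and angular speed of lever below 0.1 rad/s); the arm keeps its last pose, push and grip.
It fails at once if the lever is tipped more than 20 degrees (angle between lever's own z axis and vertical above 0.35 rad).
It fails at once if the lever knocks against the fixture (contact force between lever and fixture above 2 N).
It fails at once if a bystander is moved by more than 25 mm (distance of any of driver, caliper, jar, glue, tape, wrench from where it was at the start of the episode above 0.025 m).
It also fails if it takes over 40 s, if anything falls off the work surface, if the arm or the gripper's body presses on something with over 40 N, if the wrist force passes 120 N, or if a joint passes its speed limit or range.

## Robot

A 6-joint arm with a two-finger parallel gripper is mounted at the origin on the work surface. World frame = base frame: x ahead of the robot, y to its left, z up, the work surface at z = 0. Lengths are in m, angles in rad, forces in N, time in s.
With the tool pointing down it reaches from about 0.225 to 0.875 m from the base axis. Payload 3.4 kg.
Tool frame: the origin (TCP) lies midway between the tips of the shut fingers; the grasp point (between the pads) lies 19 mm behind it (grasp_offset is the distance from the TCP to the grasp point, in m); x points along the fingers, y is the direction in which the jaws open and shut, and the axes are right-handed (so a half turn about x gives the same grasp; the last joint's range is limited). The gripper opens to 85 mm and grips with 20 to 120 N. Pads are 22 mm wide; open, the fingers measure 114 mm over their backs; the gripper's body (76 mm by 85 mm) begins 54 mm behind the grasp point. The pads swing forward as they close: fully open they stand 13 mm farther back than shut.
Start: joints at [-1.37, 0.276, 1.505, -0, 1.361, -0.121], TCP at [0.182, -0.546, 0.231] pointing down, gripper open.
Joint ranges: [-2.89, 2.89], [-0.75, 2.08], [0.22, 2.7], [-1.18, 4.32], [0.11, 2.71], [-2.7, 2.7]. Speed limits (rad/s): [2.57, 2.57, 3.14, 3.14, 3.14, 3.14].

## Interface

Orientations are given as a unit quaternion [w, x, y, z].
In Python, from rig import reach, move_straight, goto_joints, command_gripper, sleep, solve_ik, grab_frame, camera_info, Unreachable, job_done, cut_out, current_time_s, current_q, current_joint_velocities, current_joint_torque, current_position, current_eef_rot, current_force, current_ft_torque, current_grip_width, grasp_offset gives the robot as it stands. The module is installed in compiled form; this text tells all that it offers. Calls block until the motion is done:
- reach(position, orientation): joint-space move of the TCP to a pose.
- move_straight(position, feed=0.15, orientation=None): straight line of the TCP; orientation=None keeps the orientation; feed is the mean speed in m/s.
- goto_joints(angles): joint-space move.
- command_gripper(opening, grip_force=None): finger opening in m; grip_force is the grip in N (None keeps the last); returns when the fingers have stopped.
- sleep(seconds).
- solve_ik(position, orientation): joint angles nearest the present ones, or None.
- grab_frame(name): name is "side" or "top" or "wrist"; returns the picture (480x640x3 uint8, blue, green, red); there is no depth.
- camera_info(name): a dict with "vfov" (degrees; the focal length in pixels is half the picture's height over the tangent of half this angle, whatever the lens; pixels are square), "cx", "cy" (the principal point, pixels), "T" (4x4, takes a point from camera to world coordinates). Camera axes: x right, y up, looking along -z (the intrinsics and any distortion apply to the point x, -y, -z); pixel columns grow to the right and rows downward; lengths in m; the calibration is good to about 2 mm. A picture is of the moment at which its call begins: read the wrist's pose just before it. camera_info takes no time and is no camera call; for the wrist camera it gives the pose at the moment of the call.
A pose or a line that the arm cannot do raises Unreachable and nothing moves.
- job_done(): hands the job in, once; it reports no verdict.
Trained networks look in the newest picture that a camera, given by its name, has taken for a name from the list of things; names that differ only in an ending like _2 or _b are one class to them, and where a whole thing is asked for, a point or a joint stands for the part that bears it (a point fixed in the world has none). Each returns a list of dicts, best first, with "confidence" (0 to 1); they miss things now and then, are a little off and sometimes report something else, mostly with a low value. They report only what shows in the picture. A call takes as long as a camera call. They do not tell look-alikes from the thing itself.
- cut_out(camera, name): "mask" (480x640 bool, what is visible of it) and "location" ([row, column] in pixels, amid what is visible of it).
Readings, each from a call of its own:
- current_time_s(): time.
- current_q(): joint angles.
- current_joint_velocities(): joint speeds.
- current_joint_torque(): joint torques, N m.
- current_position(): TCP position.
- current_eef_rot(): TCP orientation.
- current_force(): force on the tool from outside, world axes, zero at the start.
- current_ft_torque(): the same for the moment, N m.
- current_grip_width(): finger opening in m.
Only numpy, scipy, OpenCV 4.12 (cv2) and the standard library are available. Lean on these libraries where they do the work, as an engineer would, in place of code of your own. Each camera call takes 0.05 s, during which the arm holds its last target.

## Working session

There is one attempt and no reset: what is moved stays moved. The work goes in short steps, each a Python script; the robot and the scene stay as the last script left them, time stands still between calls to the robot, and variables do not carry over. Pictures are saved under pics/ and viewed, and the job is handed in when it is done.

```bash
ls; mkdir -p pics
python3 - <<'E'
from rig import *
import cv2, numpy as np
for n in ["side","top","wrist"]:
    im=grab_frame(n); cv2.imwrite(f"pics/{n}0.png",im)
    c=camera_info(n); print(n,{k:(v if k!="T" else np.round(v,4).tolist()) for k,v in c.items()})
print(current_time_s(),current_position(),current_eef_rot(),current_grip_width(),grasp_offset)
E
```

```text
pics
side {'vfov': 53.21656064530048, 'cx': 318.6482809946515, 'cy': 247.0939014100238, 'T': [[-0.9854, 0.0692, -0.1555, 0.389], [-0.1685, -0.5259, 0.8337, 0.9107], [-0.0241, 0.8477, 0.5299, 0.6295], [0.0, 0.0, 0.0, 1.0]]}
top {'vfov': 50.99508382866105, 'cx': 315.9445149320723, 'cy': 243.24425867516413, 'T': [[0.0105, 0.9926, -0.1213, 0.3802], [-0.9997, 0.0079, -0.0225, -0.0172], [-0.0214, 0.1215, 0.9924, 1.4702], [0.0, 0.0, 0.0, 1.0]]}
wrist {'vfov': 69.9924808442806, 'cx': 328.8844480318404, 'cy': 243.37197651417398, 'T': [[0.3159, 0.9016, 0.2956, 0.2579], [-0.9488, 0.3011, 0.0958, -0.5184], [-0.0027, -0.3107, 0.9505, 0.3729], [0.0, 0.0, 0.0, 1.0]]}
0.15 [ 0.18176052 -0.54509103  0.23063187] [-0.11278652 -0.6979404  -0.11378344  0.69800553] 0.08533771799482964 0.0187
```

View pics/top0.png

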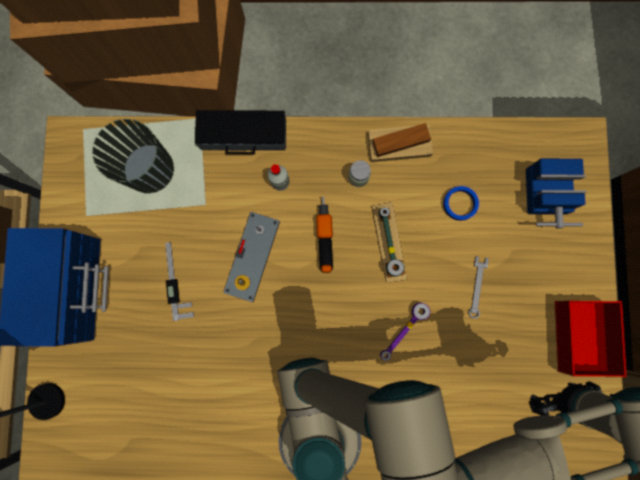

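View pics/side0.png

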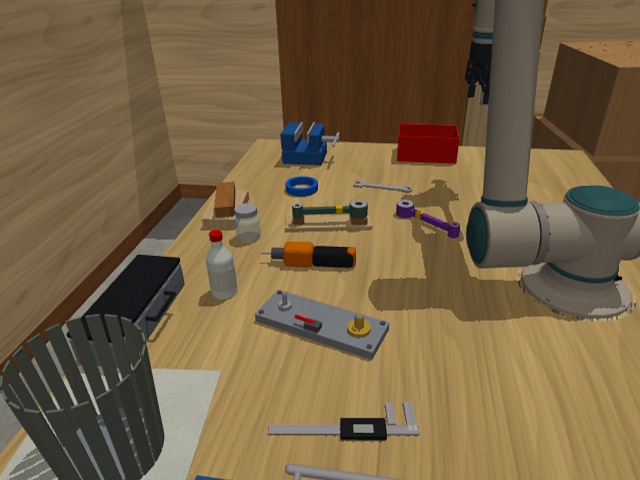

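View pics/wrist0.png

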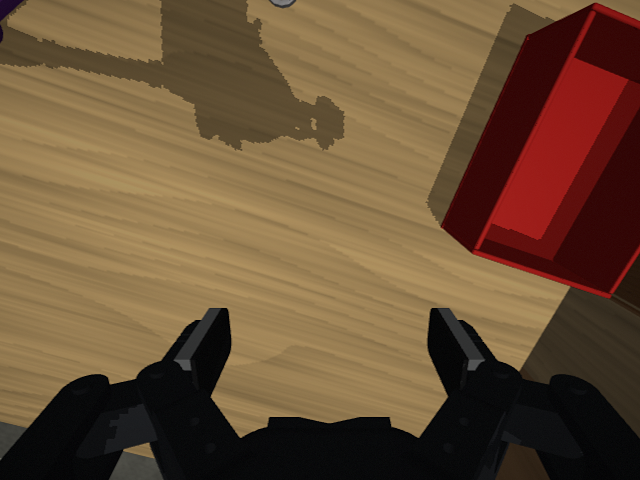

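The top view shows the green lever on its rest: small end (384,211), band about (391,250), big boss (396,268). It also shows the fixture: thick pin (242,283), thin pin (260,230), clamp to its left. The purple look-alike is at (405,330). Next I locate these roughly and move the wrist camera over them.

```bash
cat > h.py <<'E'
from rig import *
import cv2, numpy as np
from scipy.spatial.transform import Rotation as R
def K(c): 
    f=240/np.tan(np.radians(c["vfov"])/2); return f,c["cx"],c["cy"]
def ray(c,u,v):
    f,cx,cy=K(c); T=np.array(c["T"]); d=T[:3,:3]@np.array([(u-cx)/f,-(v-cy)/f,-1]); return T[:3,3],d/np.linalg.norm(d)
def atz(c,u,v,z):
    o,d=ray(c,u,v); return o+d*(z-o[2])/d[2]
def proj(c,p):
    f,cx,cy=K(c); T=np.array(c["T"]); q=T[:3,:3].T@(np.array(p)-T[:3,3]); return np.array([cx+f*q[0]/-q[2],cy-f*q[1]/-q[2]])
def tri(rays):
    A=np.zeros((3,3));b=np.zeros(3)
    for o,d in rays:
        P=np.eye(3)-np.outer(d,d);A+=P;b+=P@o
    x=np.linalg.solve(A,b); return x,[np.linalg.norm((np.eye(3)-np.outer(d,d))@(x-o)) for o,d in rays]
def quat_down(yaw):
    # tool x down, tool y (jaw) along (cos yaw, sin yaw)
    x=np.array([0,0,-1.]);y=np.array([np.cos(yaw),np.sin(yaw),0]);z=np.cross(x,y)
    q=R.from_matrix(np.c_[x,y,z]).as_quat(); return [q[3],q[0],q[1],q[2]]
E
python3 - <<'E'
from h import *
c=camera_info("top"); s=camera_info("side")
for n,u,v,z in [("small",384,211,.064),("big",396,268,.064),("band",391,250,.056),("thick",242,283,.055),("thin",260,230,.055),("drv0",324,200,.025),("drv1",326,270,.025),("glue",277,170,.15),("purpleB",421,311,.03)]:
    p=atz(c,u,v,z); print(n,p.round(3),proj(s,p).round(0))
T=np.array(camera_info("wrist")["T"]); q=current_eef_rot(); Rt=R.from_quat([q[1],q[2],q[3],q[0]]).as_matrix()
print((Rt.T@T[:3,:3]).round(3),Rt.T@(T[:3,3]-current_position())); print(Rt.round(3))
for p,yaw in [((.45,-.17,.25),0),((.45,.23,.25),0),((.45,-.17,.25),.2),((.45,-.17,.25),np.pi)]:
    print(p,yaw,solve_ik(p,quat_down(yaw)))
E
```

```text
small [ 0.645 -0.177  0.064] [297. 205.]
big [ 0.484 -0.209  0.064] [360. 202.]
band [ 0.535 -0.197  0.056] [340. 206.]
thick [0.439 0.222 0.055] [362. 313.]
thin [0.59  0.175 0.055] [288. 291.]
drv0 [ 0.684 -0.007  0.025] [267. 251.]
drv1 [ 0.48  -0.014  0.025] [354. 256.]
glue [0.74 0.12 0.15] [219. 230.]
purpleB [ 0.366 -0.283  0.03 ] [406. 204.]
[[ 0.001  0.311 -0.95 ]
 [ 1.    -0.     0.001]
 [ 0.    -0.95  -0.311]] [-0.14228448 -0.00140493 -0.08068581]
[[-0.     0.316 -0.949]
 [ 0.001 -0.949 -0.316]
 [-1.    -0.001 -0.   ]]
(0.45, -0.17, 0.25) 0 [-5.05979562e-01  1.22441135e-01  1.65943287e+00 -4.44089210e-16
  1.35971865e+00 -5.05979562e-01]
(0.45, 0.23, 0.25) 0 [ 3.34736801e-01  1.59921798e-01  1.61364398e+00 -4.44089210e-16
  1.36802688e+00  3.34736801e-01]
(0.45, -0.17, 0.25) 0.2 [-5.05979562e-01  1.22441135e-01  1.65943287e+00 -4.44089210e-16
  1.35971865e+00 -7.05979562e-01]
(0.45, -0.17, 0.25) 3.141592653589793 [-5.05979562e-01  1.22441135e-01  1.65943287e+00 -4.44089210e-16
  1.35971865e+00  2.63561309e+00]
```

Run:
```python
from h import *
import pickle
D={}
def snap(n):
    c=camera_info("wrist"); im=grab_frame("wrist"); D[n]=(c,im); cv2.imwrite(f"pics/{n}.png",im); print(n,current_time_s(),current_position().round(4))
reach([.57,-.15,.28],quat_down(-1.37)); sleep(.3); snap("L1")
move_straight([.60,-.24,.25],feed=.25); sleep(.3); snap("L2")
reach([.54,.24,.28],quat_down(-1.87)); sleep(.3); snap("F1")
move_straight([.56,.15,.25],feed=.25); sleep(.3); snap("F2")
pickle.dump(D,open("views.pkl","wb"))
```

```text
L1 2.5083 [ 0.5699 -0.1504  0.28  ]
L2 3.4083 [ 0.6    -0.2391  0.2507]
F1 5.525 [0.5402 0.2396 0.2799]
F2 6.4167 [0.5599 0.1509 0.2504]
```

Run:
```python
import cv2,numpy as np
I=[cv2.imread(f"pics/{n}.png") for n in ["L1","L2","F1","F2"]]
# mosaics 800x600
m=np.vstack([np.hstack(I[:2]),np.hstack(I[2:])]); cv2.imwrite("pics/mos.png",cv2.resize(m,(800,600),interpolation=cv2.INTER_AREA))
```

```text
(no output)
```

View pics/mos.png

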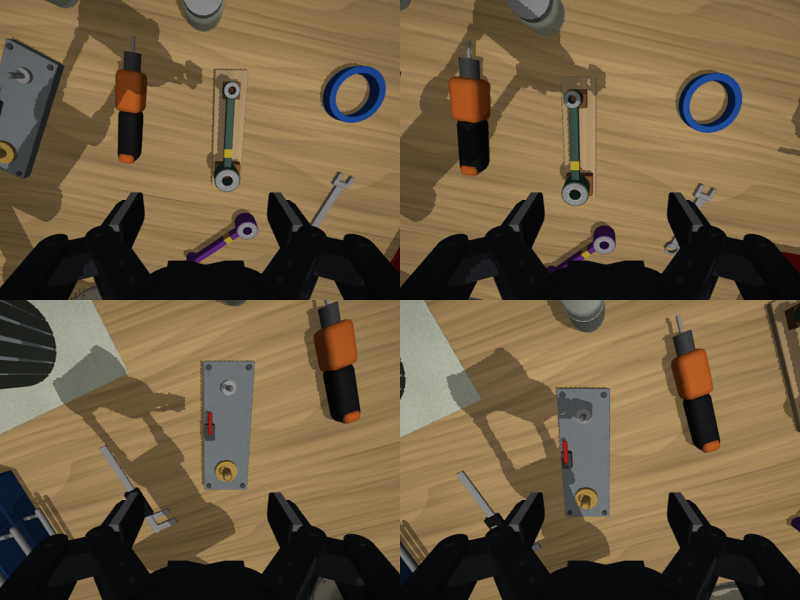

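View pics/L1.png

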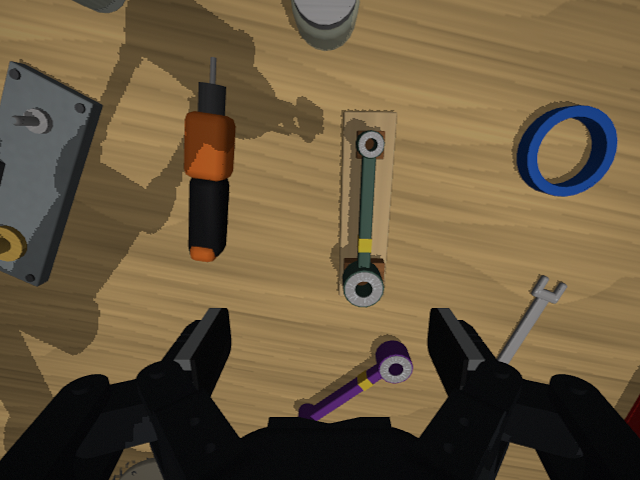

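View pics/F1.png

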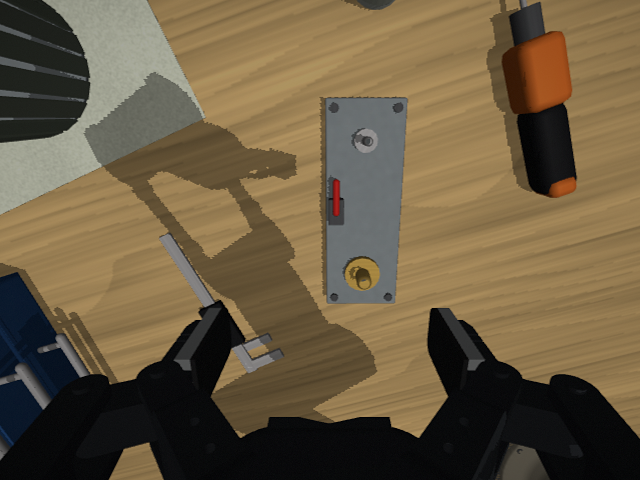

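L1 shows the lever with its big hole at (364,289), band at (365,246) and small hole at (371,145). F1 shows the thick pin at about (363,277) and the thin pin at about (367,141). Next I zoom in to read these pixels precisely.

Run:
```python
import cv2,numpy as np
def crop(n,u,v,w=40,s=5):
    im=cv2.imread(f"pics/{n}.png"); c=im[v-w//2:v+w//2,u-w//2:u+w//2]; c=cv2.resize(c,None,fx=s,fy=s,interpolation=cv2.INTER_CUBIC)
    for k in range(0,w,10):
        cv2.putText(c,str(u-w//2+k),(k*s,8),0,.3,(255,255,255)); cv2.putText(c,str(v-w//2+k),(0,k*s+8),0,.3,(255,255,255))
        c[:4,k*s]=(0,0,255); c[k*s,:4]=(0,0,255); 
        c[k*s::50, k*s]=c[k*s::50,k*s]
    return c
rows=[[("L1",364,289),("L1",371,145),("L1",365,246)],[("L2",279,309),("L2",277,157),("L2",279,265)],]
cv2.imwrite("pics/zL.png",np.vstack([np.hstack([crop(*a) for a in r]) for r in rows]))
rows=[[("F1",363,275),("F1",367,141)],[("F2",298,317),("F2",293,184)]]
cv2.imwrite("pics/zF.png",np.vstack([np.hstack([crop(*a,w=44,s=6) for a in r]) for r in rows]))
```

```text
(no output)
```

View pics/zL.png

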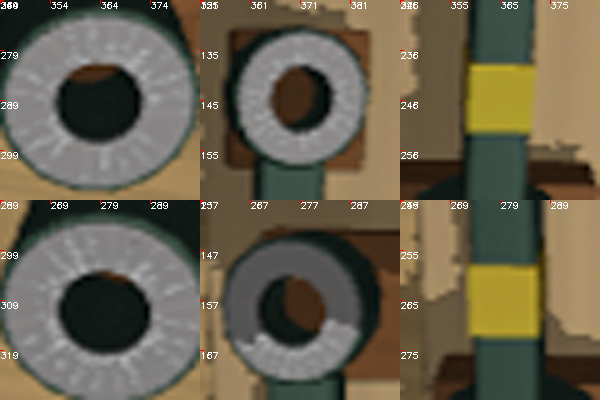

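View pics/zF.png

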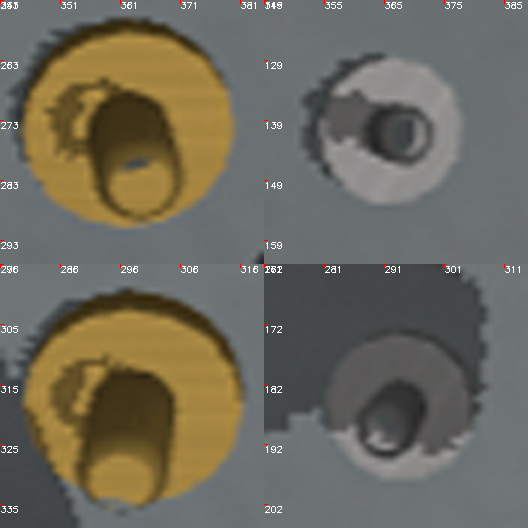

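```bash
cat > m.py <<'E'
from h import *
import pickle
D=pickle.load(open("views.pkl","rb")); c={k:v[0] for k,v in D.items()}; c["top"]=camera_info("top"); c["side"]=camera_info("side")
O={"big":({"L1":(363.5,289.0),"L2":(279.5,311)},.064),"small":({"L1":(370.8,144.2),"L2":(274.8,158.3)},.064),"band":({"L1":(364.9,245.3),"L2":(279.5,265)},.056),
"thick":({"F1":(364.1,283.9),"F2":(296.2,329.8)},.055),"thin":({"F1":(368.7,140.8),"F2":(290.1,190.4)},.055)}
P={}
for n,(o,z) in O.items():
    x,r=tri([ray(c[k],*p) for k,p in o.items()]); a=[atz(c[k],*p,z) for k,p in o.items()]
    P[n]=np.mean(a,0); print(n,x.round(4),np.round(r,4),[t[:2].round(4).tolist() for t in a],"top",proj(c["top"],P[n]).round(1),"side",proj(c["side"],P[n]).round(1))
for a,b in [("big","small"),("thick","thin"),("big","band")]:
    d=P[b]-P[a]; print(a,b,np.linalg.norm(d[:2]).round(4),np.arctan2(d[1],d[0]).round(4))
E
python3 m.py
```

```text
big [ 0.4874 -0.2058  0.0643] [0. 0.] [[0.4872, -0.2058], [0.4872, -0.2057]] top [394.7 266.9] side [359. 203.]
small [ 0.6447 -0.1763  0.0636] [0.0002 0.0002] [[0.6445, -0.1764], [0.645, -0.1763]] top [383.8 211.3] side [297.4 204.8]
band [ 0.5364 -0.1967  0.0554] [0.0001 0.0001] [[0.5367, -0.1966], [0.5366, -0.1968]] top [390.9 249.6] side [339.7 206.3]
thick [0.4399 0.2291 0.0495] [0.0005 0.0005] [[0.442, 0.2288], [0.4436, 0.2276]] top [239.8 281.5] side [359.9 314.7]
thin [0.5957 0.182  0.0593] [0.0003 0.0003] [[0.5957, 0.1816], [0.5948, 0.1826]] top [257.5 228.1] side [284.8 292.5]
big small 0.1602 0.1847
thick thin 0.1593 -0.2938
big band 0.0502 0.1817
```

Heights and sizes check out. The hole tops are at z≈0.064, hole spacing is 160.2 mm, pin spacing 159.3 mm, and the band agrees with the holes. Now the grasp.

```bash
python3 - <<'E'
from h import *
q=quat_down(.1847-np.pi/2); b=np.array([.5367,-.1966])
reach([*b,.15],q)
command_gripper(.05,80)
move_straight([*b,.0285],feed=.12)
print(current_position().round(4),current_force().round(2),current_grip_width())
f0=np.array(current_force())
command_gripper(0.0,80)
print("closed",current_position().round(4),(np.array(current_force())-f0).round(2),current_grip_width(),current_time_s())
for n in ["wrist","side"]: cv2.imwrite(f"pics/g_{n}.png",grab_frame(n))
E
python3 - <<'E'
import cv2,numpy as np
a=cv2.imread("pics/g_wrist.png"); b=cv2.imread("pics/g_side.png")[150:270,260:420]
cv2.imwrite("pics/g.png",np.vstack([cv2.resize(a,(400,300)),cv2.resize(b,(400,300),interpolation=cv2.INTER_CUBIC)]))
E
```

```text
[ 0.5373 -0.1969  0.0292] [-0.03 -0.34  0.98] 0.05009728054081606
closed [ 0.5374 -0.1973  0.0295] [-0.25 -1.22  3.21] 0.012170798702400707 9.8
```

View pics/g.png

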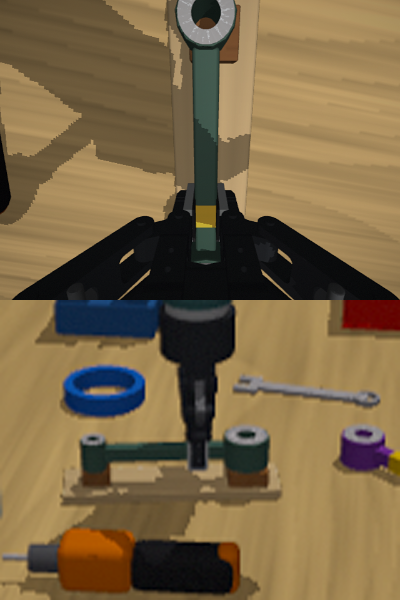

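The fingers hold the bar across the yellow band (wrist crop around (207,215)), and the lever is still seated on both blocks. Now I lift straight up.

```bash
python3 - <<'E'
from h import *
p=np.array(current_position()); q=quat_down(.1847-np.pi/2)
f0=np.array(current_force())
move_straight([.5367,-.1966,.075],feed=.05,orientation=q); sleep(.2)
print(current_position().round(4),current_force().round(2),current_ft_torque().round(3),current_grip_width())
move_straight([.5367,-.1966,.140],feed=.08); sleep(.4)
print(current_position().round(4),current_force().round(2),current_ft_torque().round(3),current_grip_width(),current_time_s())
for n in ["wrist","side"]: cv2.imwrite(f"pics/u_{n}.png",grab_frame(n))
E
python3 - <<'E'
import cv2,numpy as np
a=cv2.imread("pics/u_wrist.png"); b=cv2.imread("pics/u_side.png")[120:240,260:420]
cv2.imwrite("pics/u.png",np.hstack([cv2.resize(a,(400,300)),cv2.resize(b,(400,300),interpolation=cv2.INTER_CUBIC)]))
E
```

```text
[ 0.5365 -0.1965  0.0746] [-0.56 -0.48 -5.28] [ 0.012 -0.037  0.   ] 0.012742917389041248
[ 0.5366 -0.1966  0.1397] [ 0.1   0.74 -5.26] [0.04  0.005 0.006] 0.01284184708504632 12.55
```

View pics/u.png

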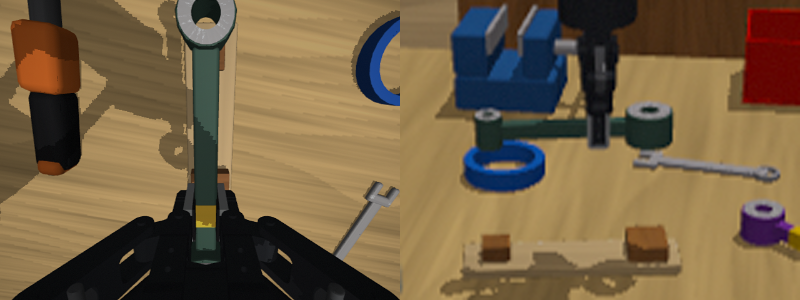

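The lever hangs level and clear, and the wrist load is about 5.3 N. Now I carry it high over the fixture.

```bash
python3 - <<'E'
from h import *
q=quat_down(-.2938-np.pi/2)
move_straight([.4908,.2137,.140],feed=.13,orientation=q); sleep(.5)
print(current_position().round(4),current_force().round(2),current_ft_torque().round(3),current_grip_width(),current_time_s())
for n in ["wrist","side","top"]: cv2.imwrite(f"pics/c_{n}.png",grab_frame(n))
c=camera_info("wrist"); import pickle; pickle.dump(c,open("cw.pkl","wb"))
P=np.array(current_position()); u=np.array([np.cos(-.2938),np.sin(-.2938),0]); s=P+u*.1095+[0,0,.019+.017]; b=P-u*.0505+[0,0,.036]
for n in ["wrist","side","top"]: print(n,proj(camera_info(n),s).round(1),proj(camera_info(n),b).round(1))
E
python3 - <<'E'
import cv2,numpy as np
a=cv2.imread("pics/c_wrist.png"); b=cv2.imread("pics/c_side.png")[220:370,230:430]; t=cv2.imread("pics/c_top.png")[180:330,170:370]
cv2.imwrite("pics/c.png",np.hstack([cv2.resize(b,(400,300),interpolation=cv2.INTER_CUBIC),cv2.resize(t,(400,300),interpolation=cv2.INTER_CUBIC)]))
b=cv2.imread("pics/side0.png")
cr=lambda u,v: cv2.resize(b[v-20:v+20,u-20:u+20],(300,300),interpolation=cv2.INTER_CUBIC)
cv2.imwrite("pics/s0z.png",np.hstack([cr(285,296),cr(360,318)]))
E
```

```text
[0.4908 0.2137 0.14  ] [ 0.62  0.74 -5.85] [0.014 0.03  0.003] 0.012719410269170789 16.475
wrist [335.7  13.6] [333.5 462.8]
side [280.6 239.9] [361.6 259.9]
top [251.2 221. ] [231.7 279.5]
```

View pics/c_wrist.png

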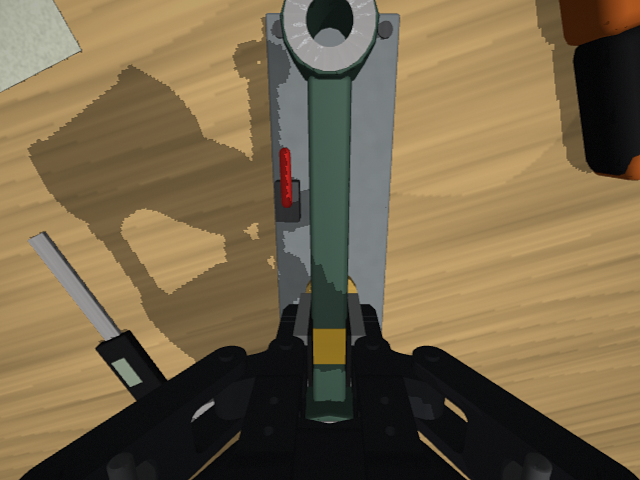

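View pics/c.png

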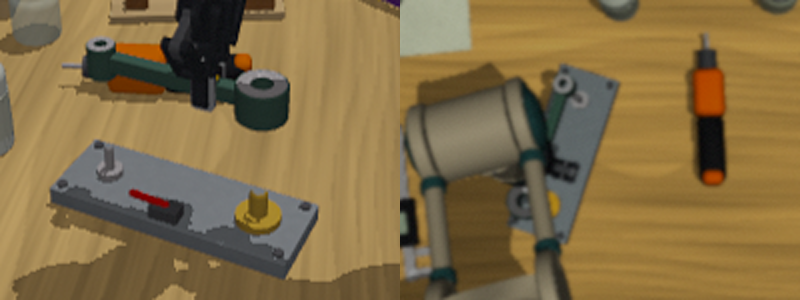

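View pics/s0z.png

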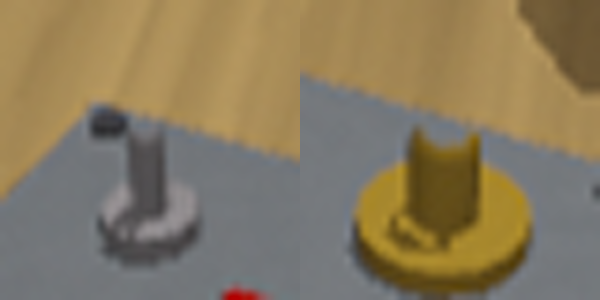

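Run:
```python
from h import *
c=camera_info("wrist"); P=np.array(current_position()); ya=-.2938; u=np.array([np.cos(ya),np.sin(ya),0]); w=np.array([-np.sin(ya),np.cos(ya),0])
for x,y,z,n in [(-.008,0,.028,"band near"),(.008,0,.028,"band far"),(.1095,0,.036,"hole"),(.1095,.014,.036,"ring L"),(.1095,-.014,.036,"ring R"),(.0955,0,.036,"ring near"),(.06,.007,.028,"barL"),(.06,-.007,.028,"barR")]:
    print(n,proj(c,P+u*x+w*y+[0,0,z]).round(1))
print("thin pin",proj(c,[.5953,.1821,.055]))
q=current_eef_rot(); print(R.from_quat([q[1],q[2],q[3],q[0]]).as_matrix().round(4))
def loc(uv,z):
    a=atz(c,*uv,P[2]+z)-P; return np.array([a@u,a@w]).round(4)
for n,uv,z in [("band near",(330,364),.028),("band far",(329.5,329),.028),("ringL",(281,23),.036),("ringR",(378,23),.036),("ring near",(330,72),.036),("hole bottom",(330,47),.036)]: print(n,loc(uv,z))
im=cv2.imread("pics/c_wrist.png")[0:100,270:390]; cv2.imwrite("pics/hz.png",cv2.resize(im,None,fx=6,fy=6,interpolation=cv2.INTER_CUBIC))
```

```text
band near [333.6 363.7]
band far [333.8 328.5]
hole [335.7  13.6]
ring L [283.4  13.7]
ring R [388.1  13.6]
ring near [335.4  71.5]
barL [313.5 192.9]
barR [355.3 192.8]
thin pin [332.04545314  79.51849113]
[[ 0.     -0.2896 -0.9572]
 [-0.     -0.9572  0.2896]
 [-1.      0.     -0.    ]]
band near [-0.0081  0.0014]
band far [0.0078 0.0016]
ringL [0.1073 0.0147]
ringR [ 0.1073 -0.0114]
ring near [0.0954 0.0015]
hole bottom [0.1016 0.0015]
```

View pics/hz.png

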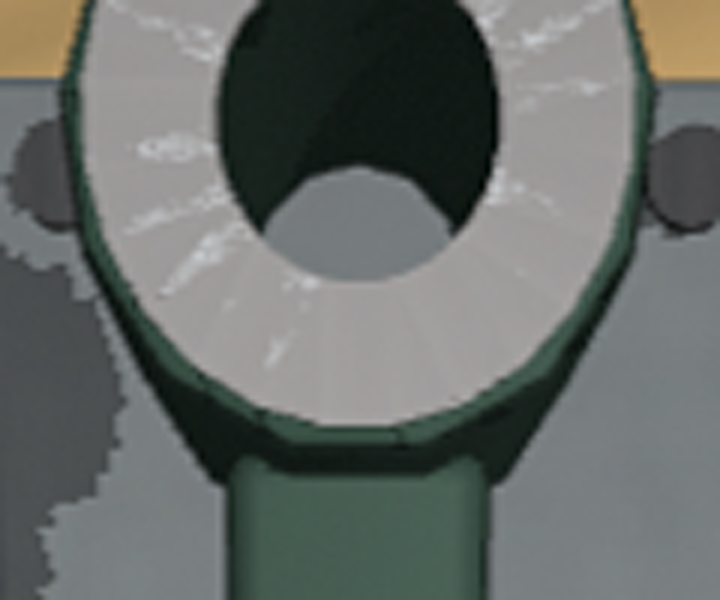

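The wrist view shows the lever level and the band at the right place along the bar. Seen by the same camera, everything held sits 1.5 mm to the left, so I shift by that amount, then lower and check again.

Run:
```python
from h import *
q=quat_down(-.2938-np.pi/2)
move_straight([.4904,.2123,.140],feed=.03,orientation=q)
move_straight([.4904,.2123,.083],feed=.05); sleep(.6)
print(current_position().round(4),current_force().round(2),current_ft_torque().round(3),current_grip_width(),current_time_s())
for n in ["wrist","side","top"]: cv2.imwrite(f"pics/d_{n}.png",grab_frame(n))
P=np.array(current_position()); u=np.array([np.cos(-.2938),np.sin(-.2938),0]); s=P+u*.1095+[0,0,.036]; b=P-u*.0505+[0,0,.036]
for n in ["side","top"]: print(n,proj(camera_info(n),s).round(1),proj(camera_info(n),b).round(1))
for x in (-.0505,.1095):
    print("pin tops if aligned, side", proj(camera_info("side"),[*(P+u*x)[:2],.055]).round(1))
b=cv2.imread("pics/d_side.png")[220:360,240:420]
cv2.imwrite("pics/dz.png",cv2.resize(b,None,fx=4.4,fy=4.2,interpolation=cv2.INTER_CUBIC))
```

```text
[0.4904 0.2123 0.083 ] [ 0.64 -0.36 -6.04] [-0.018 -0.013 -0.051] 0.012530275790543853 18.7667
side [283.  265.2] [361.1 286.3]
top [254.8 224.6] [236.2 280.7]
pin tops if aligned, side [360.3 314.2]
pin tops if aligned, side [285.  292.1]
```

View pics/dz.png

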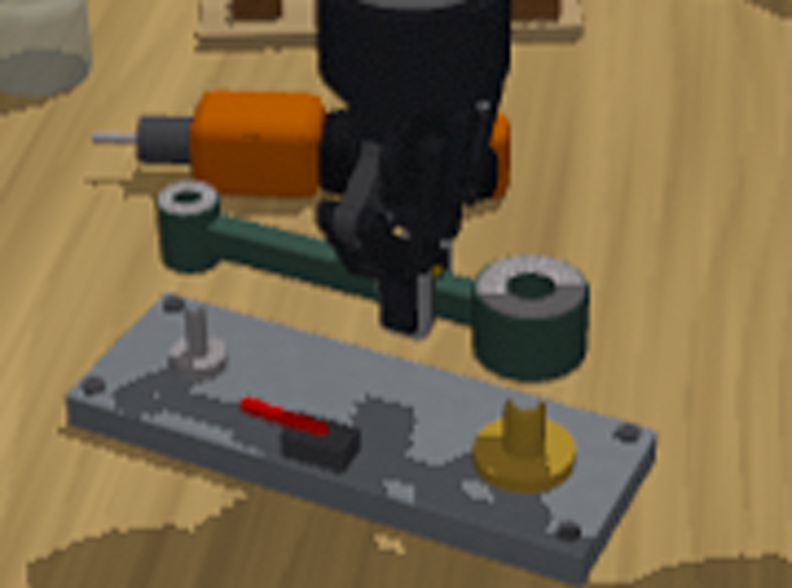

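View pics/d_wrist.png

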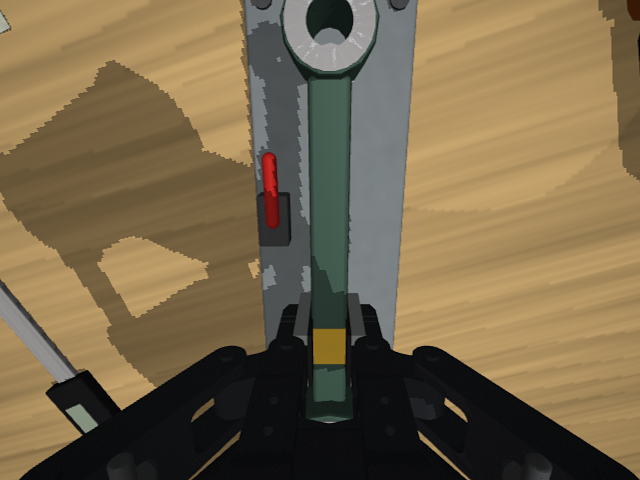

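In the side view the holes are at (282.7,266.9) and (360.7,287.9). The pins are at (284.3,293.4) and (359.1,316.4). All share the same ~1.6 px row bias of the side camera, so relative alignment is within about 1–2 mm. In the wrist view the bar (centre column 330) runs along the middle of the base plate (330.5). I hand it in.

Run:
```python
from rig import *
import numpy as np
print(np.abs(current_joint_velocities()).max(),current_position(),current_force(),current_grip_width(),current_time_s())
job_done()
```

```text
0.0024100174496303945 [0.49041246 0.21231188 0.0829951 ] [-0.56497315 -0.48360831 -5.57390043] 0.012696075569213374 18.9167
the job is handed in; nothing more can be done
```

I gripped the lever at its yellow band with 80 N and lifted it straight up and level. I carried it high over the driver to the fixture, lowered it to about 30 mm above the pin tops, and handed the job in at 18.9 s; no verdict was reported.

**Last checks:**
- **Hold:** in the wrist view the band was within about 0.2 mm of the grasp point along the bar. The bar's sides and the small boss's near edge matched a level lever.
- **Stillness:** the top joint speed was 0.0024 rad/s and the load was steady at about 5.6 N.
- **Alignment:** in the side view both holes sat over their pins within about 1–2 mm, after allowing for a shared offset of about 1.6 px in that camera. In the wrist view the bar ran along the middle of the fixture plate.
- **Bystanders:** I did not measure their positions. The carry passed well above them, and nothing in the pictures I took looked moved.

**What disagreed:**
- **Lateral offset:** the wrist camera showed everything held 1.5 mm to the left of the tool's centre, so I shifted the final position by that amount.
- **Pin heights:** my two-view measurements came out at 49.5 mm (thick) and 59.3 mm (thin) against the stated 55 mm. The pin tops were hard to read in the images, so I used 55 mm. With that height the pin spacing came out at 159.3 mm, close to the stated 160 mm.
- **Grip width:** the gripper read about 12.6 mm on the 14 mm bar, which I put down to the pads giving slightly.

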